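Stand the turner back in its crock handle-down

ROBOT

A 6-joint arm with a two-finger parallel gripper is mounted at the origin on the work surface. World frame = base frame: x ahead of the robot, y to its left, z up, the work surface at z = 0. Lengths are in m, angles in rad, forces in N, time in s.
With the tool pointing down it reaches from about 0.275 to 0.875 m from the base axis. Payload 12.5 kg.
Tool frame: the origin (TCP) lies on the centre line of the jaws, within the pads' length; the fingertips stand 11 mm ahead of it and the grasp point (between the pads) lies 8 mm behind it; y points along the fingers, z is the direction in which the jaws open and shut, and the axes are right-handed (so a half turn about y gives the same grasp; the last joint's range is limited). The gripper opens to 85 mm and grips with 20 to 120 N. Pads are 22 mm wide; open, the fingers measure 114 mm over their backs; the gripper's body (76 mm by 85 mm) begins 54 mm behind the grasp point. The pads swing forward as they close: fully open they stand 13 mm farther back than shut.
Start: joints at [1.255, 0.351, 1.652, -0, 1.139, -0.085], TCP at [0.126, 0.535, 0.242] pointing down, gripper open.
Joint ranges: [-2.75, 2.75], [-0.79, 2.1], [0.01, 2.65], [-1.57, 4.71], [0.07, 3.14], [-2.87, 2.87]. Speed limits (rad/s): [2.22, 2.22, 2.79, 3.14, 3.14, 3.14].

INTERFACE

Orientations are given as a 3x3 rotation matrix whose columns are the frame's x, y, z axes.
In Python, from cell import env, telemetry, snapshot, camera_model gives the robot as it stands. The module is installed in compiled form; this text tells all that it offers. Calls block until the motion is done:
- env.move_to(position, orientation): joint-space move of the TCP to a pose.
- env.move_linear(position, ori=None, max_speed=0.15): straight line of the TCP; ori=None keeps the orientation; max_speed is the mean speed in m/s.
- env.move_j(angles): joint-space move.
- env.move_gripper(opening, force=None): finger opening in m; force is the grip in N (None keeps the last); returns when the fingers have stopped.
- env.wait(seconds).
- env.inverse_kinematics(position, orientation): joint angles nearest the present ones, or None.
- telemetry.get_obs(): the state.
- snapshot(name): name is "scene" or "side" or "wrist"; returns the picture (400x640x3 uint8, blue, green, red); there is no depth.
- camera_model(name): a dict with "K" (3x3 intrinsics, pixels), "k1" (the pictures are not rectified: a ray, as slopes to the right and down, at radius r is drawn at 1 + k1 r^2 times it, then the intrinsics apply), "position" and "orientation" of the camera in the world. Camera axes: x right, y down, z forward; pixel columns grow to the right and rows downward; lengths in m; the calibration is good to about 2 mm. A picture is of the moment at which its call begins: read the wrist's pose just before it. camera_model takes no time and is no camera call; for the wrist camera it gives the pose at the moment of the call.
A pose or a line that the arm cannot do raises env.MotionError and nothing moves.
- env.hand_in(): hands the job in, once; it reports no verdict.
The state is a dict: "clock": time; "qpos": joint angles; "qd": joint speeds; "effort": joint torques, N m; "position": TCP position; "orientation": TCP orientation; "force": force on the tool from outside, world axes, zero at the start; "ft_torque": the same for the moment, N m; "opening": finger opening in m.
Only numpy, scipy, OpenCV 4.12 (cv2) and the standard library are available. Lean on these libraries where they do the work, as an engineer would, in place of code of your own. Each camera call takes 0.05 s, during which the arm holds its last target. There are 200 camera calls.

TASK

One turner has been left blade-down in its white crock. Pull it out, lay it flat across the small open steel pan resting on both long rims and let go of it, then take it again the other way round and stand it back in the same crock, handle down and blade up. Let go of it there, leave the crock and the pan upright and about where they stand, and do not disturb anything else.

Things in the scene. Friction and masses are not known exactly. Their poses are not given: they have to be found in the camera images.
- turner_center (a point): Centre of the turner, half-way along its 200 mm. About 0.14 kg: wooden handle 130 mm long, 26 mm wide (its y), 18 mm thick (its x), its end rounded; round steel neck 10 mm long, 12 mm across; flat black blade 60 mm long, 46 mm wide (y), 7 mm thick (x). Its z axis runs along it from handle end to blade. It balances about at this point. It starts blade-down in the crock, leaning about 25 degrees flat-wise (in its x-z plane).
- turner_handle_end (a point): Middle of the turner's handle end, 100 mm from its centre along -z (same axes).
- turner_blade_tip (a point): Middle of the turner's blade tip, 100 mm from its centre along +z (same axes).
- crock: The turner's white ceramic crock, loose, 1 kg: round, 74 mm across and 80 mm tall, inside 62 mm across, inner floor 8 mm above its underside. Origin: centre of the underside, z up.
- crock_mouth (a point): Centre of the crock's mouth, at rim height (80 mm above its underside).
- pan: Small open steel pan, loose, 0.7 kg: 108 mm wide (its x) by 176 mm long (its y) over the flat rims, 65 mm tall. Rims 9 mm wide, 3 mm thick; opening inside 88 mm (x) by 156 mm (y); inner floor 3 mm above its underside. Origin: centre of the underside, z up. A turner lying across it lies along its x, on the two long rims.
- pan_rim (a point): Centre of the pan's opening, at the height of the top of the rims (65 mm above its underside).
- full_crock: Bystander: a second white crock just like the first, in which a wooden spoon and a black spatula already stand handle-down, 195 mm tall in all. Origin: centre of its underside.
- mill: Bystander: dark wooden pepper mill, 52 mm across, 136 mm tall. Origin: centre of its underside.
- jar: Bystander: glass jar, 64 mm across, 85 mm tall. Origin: centre of its underside.
- bowl: Bystander: steel bowl, 120 mm across, 50 mm tall. Origin: centre of its underside.
- oil: Bystander: green glass bottle, 60 mm across, 160 mm tall. Origin: centre of its underside.
Not all that is in view belongs to the job. Of the things shaped like the part that bears turner_center, the wooden one is meant.

How it is judged:
By the outcome, as a careful person would: the job done as asked, in the order asked, and still so for the second after the job is handed in, with the robot touching nothing.
It also fails if it takes over 62 s, if anything falls off the work surface, if the arm or the gripper's body presses on something with over 40 N, if the wrist force passes 120 N, or if a joint passes its speed limit or range.

## Working session

There is one attempt and no reset: what is moved stays moved. The work goes in short steps, each a Python script; the robot and the scene stay as the last script left them, time stands still between calls to the robot, and variables do not carry over. Pictures are saved under pics/ and viewed, about 8 in all and at most 12, crops included, and the job is handed in when it is done.

```bash
mkdir -p pics; python3 - <<'E'
from cell import env, telemetry, snapshot, camera_model
import cv2,numpy as np
o=telemetry.get_obs();print(o['clock'],o['position'],o['orientation'],o['opening'])
for n in ("scene","side","wrist"):
    m=camera_model(n);print(n,np.round(m['K'],1).tolist(),m['k1'],np.round(m['position'],3),np.round(m['orientation'],3).tolist())
    cv2.imwrite(f"pics/{n}0.png",snapshot(n))
a,b=[cv2.imread(f"pics/{n}0.png") for n in("scene","side")]
cv2.imwrite("pics/both0.png",cv2.resize(np.vstack([a,b]),None,fx=.75,fy=.75))
E
```

```text
0.0 [0.12568903 0.53513438 0.24178584] [[ 9.73481785e-01 -3.48782202e-04  2.28764271e-01]
 [-2.28764516e-01 -1.05485230e-03  9.73481219e-01]
 [-9.82204050e-05 -9.99999383e-01 -1.10666849e-03]] 0.08523041404272606
scene [[520.7, 0.0, 318.0], [0.0, 520.7, 195.2], [0.0, 0.0, 1.0]] -0.08947083445410489 [ 1.307 -0.433  1.446] [[0.411, 0.753, -0.513], [0.911, -0.331, 0.244], [0.014, -0.568, -0.823]]
side [[417.1, 0.0, 324.3], [0.0, 417.1, 198.7], [0.0, 0.0, 1.0]] -0.10354712997657574 [ 0.298 -0.886  0.652] [[0.978, -0.089, 0.188], [-0.207, -0.52, 0.829], [0.024, -0.849, -0.527]]
wrist [[353.9, 0.0, 318.3], [0.0, 353.9, 198.4], [0.0, 0.0, 1.0]] -0.03182355347332944 [0.062 0.551 0.373] [[0.229, 0.939, 0.257], [0.973, -0.22, -0.062], [-0.002, 0.264, -0.964]]
```

View pics/scene0.png

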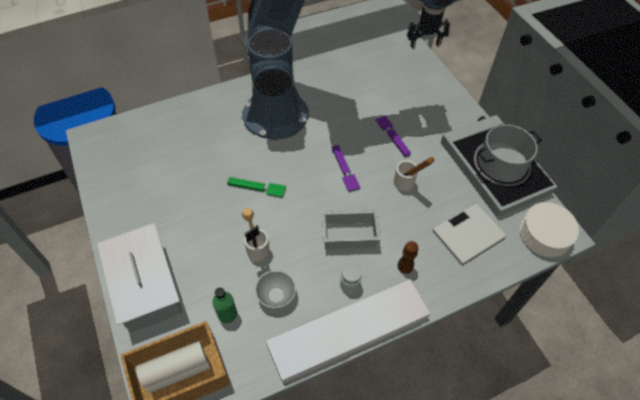

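View pics/side0.png

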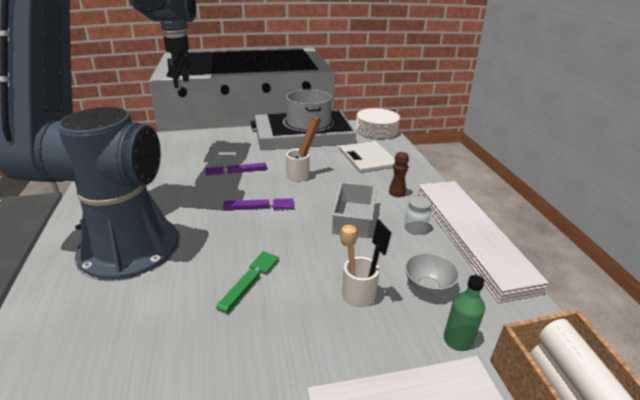

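The wooden-handled turner stands in a crock at scene (415,170) / side (308,140). The turner-shaped look-alikes are green at scene (256,186) and purple at (345,168) and (394,136), all lying on the table. Only the first one is wooden and in a crock. I'll confirm it in one enlarged crop.

```bash
cat > h.py <<'E'
import numpy as np, cv2
from cell import env, telemetry, snapshot, camera_model
def ray(m,uv):
    K=m['K'];d=np.array([(uv[0]-K[0][2])/K[0][0],(uv[1]-K[1][2])/K[1][1]])
    s=d.copy()
    for _ in range(20): s=d/(1+m['k1']*(s@s))
    v=np.array(m['orientation'])@np.r_[s,1];return np.array(m['position']),v/np.linalg.norm(v)
def plane(m,uv,z):
    p,v=ray(m,uv);return p+v*(z-p[2])/v[2]
def tri(*obs):
    A=np.zeros((3,3));b=np.zeros(3)
    for m,uv in obs:
        p,v=ray(m,uv);P=np.eye(3)-np.outer(v,v);A+=P;b+=P@p
    x=np.linalg.solve(A,b)
    return x,[float(np.linalg.norm((np.eye(3)-np.outer(v,v))@(x-p))) for p,v in (ray(m,u) for m,u in obs)]
def proj(m,X):
    c=np.array(m['orientation']).T@(np.array(X)-m['position']);s=c[:2]/c[2];s=s*(1+m['k1']*(s@s))
    return np.array([m['K'][0][0]*s[0]+m['K'][0][2],m['K'][1][1]*s[1]+m['K'][1][2]])
def st():
    o=telemetry.get_obs();print(round(o['clock'],2),np.round(o['position'],4),'F',np.round(o['force'],1),'op',round(o['opening'],4))
    return o
E
python3 - <<'E'
from h import *
a,b=[cv2.imread(f"pics/{n}0.png") for n in("scene","side")]
f=lambda i,x,y:cv2.resize(i[y:y+100,x:x+130],None,fx=6,fy=6,interpolation=cv2.INTER_CUBIC)[:, :780]
cv2.imwrite("pics/crop0.png",cv2.resize(np.hstack([cv2.resize(a[140:270,320:450],None,fx=3,fy=3),cv2.resize(b[100:230,270:400],None,fx=3,fy=3)]),None,fx=1.02,fy=1.02))
S,D=camera_model("scene"),camera_model("side")
for n,s,d in (("crockmouth",(405,167),(298,154)),("handleend",(431,160),(314,120))):print(n,tri((S,s),(D,d)))
for n,uv in (("pan",(351,223)),):print(n,plane(S,uv,.065),plane(D,(357,197),.065))
for n,s in (("mill",(405,272)),("purpA",(352,186)),("purpB",(394,136)),("jar",(350,290)),("full",(258,258))):print(n,plane(S,s,0))
E
```

```text
crockmouth (array([0.4731769 , 0.27980691, 0.08499149]), [0.001918171608860521, 0.0019181716088606366])
handleend (array([0.53358317, 0.32452673, 0.17444284]), [0.0011373750237096342, 0.0011373750237097437])
pan [0.58331874 0.0268758  0.065     ] [0.59627113 0.02982928 0.065     ]
mill [0.77579463 0.1225776  0.        ]
purpA [0.41754068 0.11754714 0.        ]
purpB [0.27675362 0.36059532 0.        ]
jar [ 0.76030825 -0.05905221  0.        ]
full [ 0.54706016 -0.27366672  0.        ]
```

View pics/crop0.png

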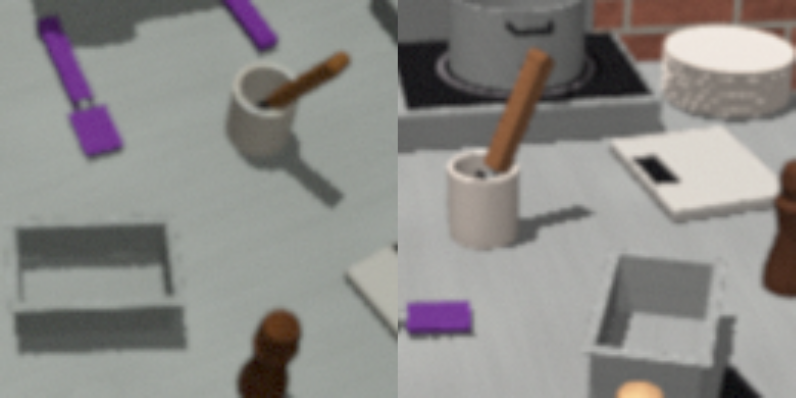

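Confirmed: the wooden handle sits in the lone crock. In the crop its handle end is at (345,60) left and (540,58) right, and the crock mouth at (263,90) and (483,165). The green and purple ones lie elsewhere. Next I'll measure from the wrist camera.

```bash
python3 - <<'E'
from h import *
import pickle
R=np.array([[1,0,0],[0,0,1],[0,-1,0.]])
ms={}
for n,p in (("A",[.43,.29,.33]),("B",[.50,.12,.36])):
    env.move_to(p,R); st(); print(np.round(telemetry.get_obs()['qpos'],2))
    ms[n]=camera_model("wrist"); cv2.imwrite(f"pics/w{n}.png",snapshot("wrist"))
pickle.dump(ms,open("ms.pkl","wb"))
cv2.imwrite("pics/wAB.png",np.vstack([cv2.imread("pics/wA.png")[:,:],cv2.imread("pics/wB.png")]) [:, :])
im=cv2.imread("pics/wAB.png");cv2.imwrite("pics/wABs.png",cv2.resize(im,None,fx=.75,fy=.75,interpolation=cv2.INTER_AREA))
E
```

```text
1.63 [0.4295 0.2906 0.3297] F [0.8 0.4 0.4] op 0.0855
[ 0.5   0.21  1.61  0.    1.31 -1.07]
2.46 [0.4997 0.121  0.3597] F [-0.2  0.4 -0.8] op 0.0855
[ 0.15  0.19  1.58  0.    1.38 -1.42]
```

View pics/wABs.png

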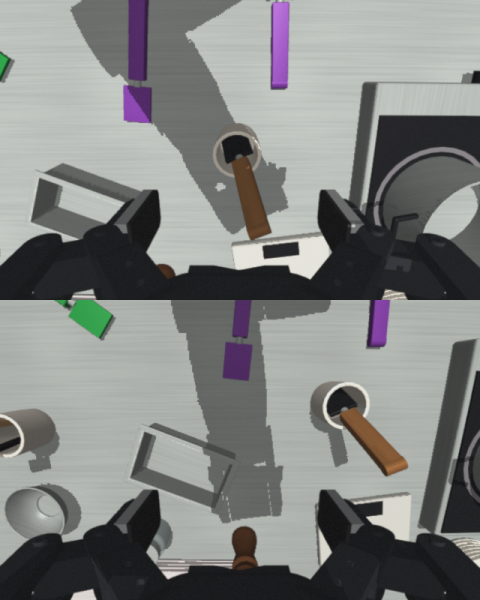

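```bash
python3 - <<'E'
from h import *
import pickle
ms=pickle.load(open("ms.pkl","rb"))
seeds={"A":((318,205),(330,265)),"B":((461,140),(500,190))}
out={}
for n in "AB":
    im=cv2.imread(f"pics/w{n}.png");hsv=cv2.cvtColor(im,cv2.COLOR_BGR2HSV)
    br=((hsv[...,0]<18)&(hsv[...,1]>90)&(hsv[...,2]>50)).astype(np.uint8)
    k,l,s,c=cv2.connectedComponentsWithStats(br)
    i=l[seeds[n][1][1],seeds[n][1][0]]; m=(l==i).astype(np.uint8)
    cn=max(cv2.findContours(m,0,1)[0],key=cv2.contourArea);r=cv2.minAreaRect(cn);bx=cv2.boxPoints(r)
    print(n,i,s[i],r)
    cv2.drawContours(im,[bx.astype(int)],0,(0,255,0),1)
    x,y=seeds[n][0]
    # rim: bright, low saturation ring
    v=((hsv[...,2]>165)&(hsv[...,1]<45)).astype(np.uint8)
    print(n,"ring vals",[tuple(map(int,hsv[y+dy,x+dx])) for dx,dy in((-32,0),(-28,0),(-25,0),(-45,0),(28,-15))])
    cv2.imwrite(f"pics/c{n}.png",cv2.resize(im[y-60:y+140,x-70:x+130],None,fx=2,fy=2,interpolation=cv2.INTER_CUBIC))
    if n=="B": cv2.imwrite("pics/cP.png",cv2.resize(im[150:300,150:350],None,fx=4,fy=4,interpolation=cv2.INTER_CUBIC))
a=np.hstack([cv2.imread("pics/cA.png"),cv2.imread("pics/cB.png")])
cv2.imwrite("pics/cAB.png",a)
E
```

```text
A 1 [ 309  208   52  112 2824] ((331.4718017578125, 263.35699462890625), (109.12977600097656, 29.290746688842773), 73.1416015625)
A ring vals [(17, 27, 153), (20, 23, 100), (20, 23, 102), (60, 5, 108), (60, 7, 186)]
B 1 [ 453  143   91   91 3049] ((494.48419189453125, 189.43191528320312), (114.36708068847656, 32.69000244140625), 45.97102355957031)
B ring vals [(19, 26, 106), (30, 10, 230), (8, 19, 55), (10, 26, 88), (27, 11, 226)]
```

View pics/cAB.png

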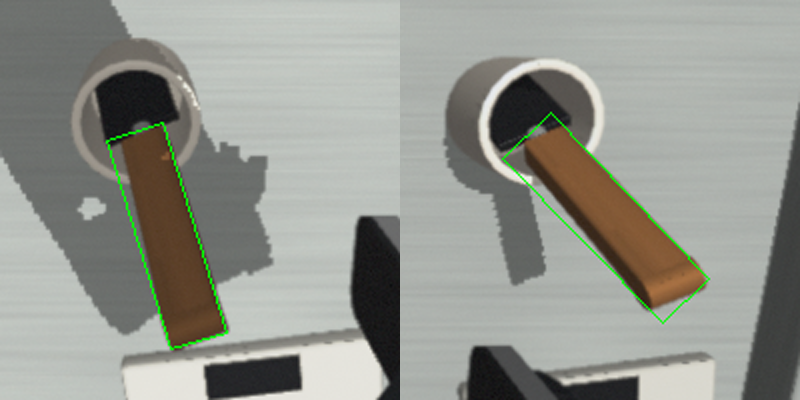

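View pics/cP.png

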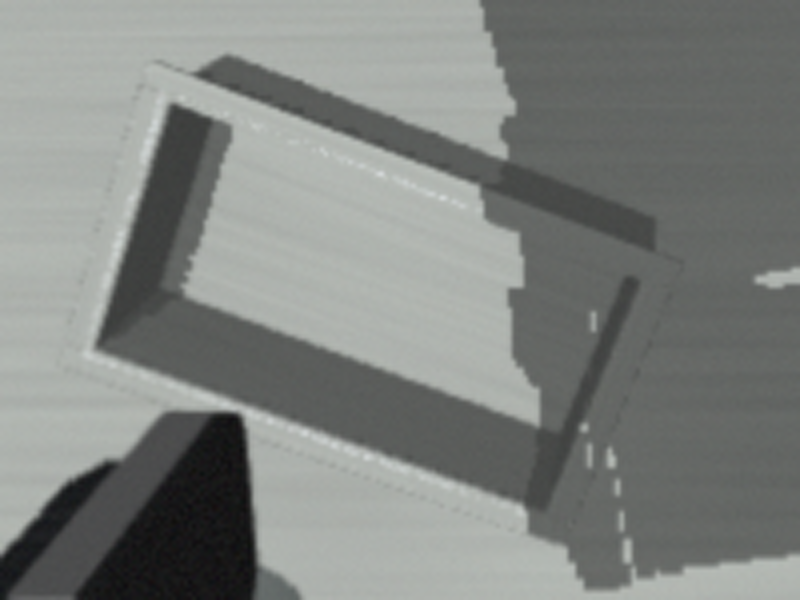

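```bash
python3 - <<'E'
from h import *
import pickle
ms=pickle.load(open("ms.pkl","rb"));A,B=ms["A"],ms["B"]
S,D=camera_model("scene"),camera_model("side")
print("mouth A,B@.08",plane(A,(316,206),.08),plane(B,(462,140),.08),"tri",tri((A,(316,206)),(B,(462,140))))
e,r=tri((A,(348,314)),(B,(531,226.5)));n,r2=tri((A,(320,210.5)),(B,(461,147)))
print("end",e,r,"near",n,r2,"len",np.linalg.norm(e-n));d=(e-n)/np.linalg.norm(e-n)
print("axis",d,"lean",np.degrees(np.arccos(d[2])),"az",np.degrees(np.arctan2(d[1],d[0])))
print("scene/side check of end",proj(S,e),proj(D,e))
c=[plane(B,(150+u/4,150+v/4),.065) for u,v in((150,62),(683,262),(568,551),(65,362))]
c=np.array(c);print(c.round(4),"ctr",c.mean(0));print("sides",[np.linalg.norm(c[i]-c[i-1]).round(4) for i in range(4)])
l=c[0]-c[1]+c[3]-c[2];print("long az",np.degrees(np.arctan2(l[1],l[0])))
E
```

```text
mouth A,B@.08 [0.47692086 0.28806254 0.08      ] [0.47609616 0.28778158 0.08      ] tri (array([0.47644667, 0.28789297, 0.08025768]), [0.0004184444862596263, 0.00041844448625959733])
end [0.5437615  0.31678519 0.18829852] [0.0003337321464750173, 0.0003337321464750745] near [0.48588481 0.29254547 0.06760625] [0.00018242465514216482, 0.00018242465514219826] len 0.13602904214272893
axis [0.42547308 0.17819523 0.88725369] lean 27.46984951626105 az 22.724749655598057
scene/side check of end [431.46796783 159.99151066] [318.01080831 116.76890213]
[[ 0.5087 -0.0389  0.065 ]
 [ 0.5729  0.1243  0.065 ]
 [ 0.675   0.0858  0.065 ]
 [ 0.6072 -0.0764  0.065 ]] ctr [0.59093905 0.02368315 0.065     ]
sides [np.float64(0.1054), np.float64(0.1753), np.float64(0.1091), np.float64(0.1758)]
long az -112.0709635557563
```

Measured: crock mouth (0.476,0.288,0.080). Handle end (0.544,0.317,0.188), leaning about 26° towards azimuth 23°. Pan centre (0.591,0.024) with its x axis at azimuth −22°, and the side lengths come out at 0.107 × 0.1755. Now I'll check that the plan is reachable.

```bash
cat >> h.py <<'E'
rad=np.radians; UP=np.array([0,0,1.])
def hz(a): return np.array([np.cos(rad(a)),np.sin(rad(a)),0])
def tool(xt,zt,phi,sgn,flip):      # tool R: fingers along -xt, leaning phi towards sgn*zt, jaws along turner y
    y=-xt*np.cos(rad(phi))+sgn*zt*np.sin(rad(phi)); z=np.cross(zt,xt)*flip
    return np.c_[np.cross(y,z),y,z]
def tcp(c,R): return c+.008*R[:,1]
CROCK=np.array([.4764,.2879,0]); PAN=np.array([.591,.0237,.065]); PX=hz(-22)
END=np.array([.5437,.3168,.188]); AZ,LEAN=22.7,26.
h=hz(AZ); AX=h*np.sin(rad(LEAN))+UP*np.cos(rad(LEAN)); N0=-h*np.cos(rad(LEAN))+UP*np.sin(rad(LEAN))
E
python3 - <<'E'
from h import *
q=lambda p,R:(lambda r:None if r is None else np.round(r,2))(env.inverse_kinematics(list(p),R))
for phi in (15,25,35):
  for fl in (1,-1):
    R=tool(N0,-AX,phi,1,fl);g=END-.082*AX;print("g1",phi,fl,q(tcp(g,R),R),q(tcp(g,R)-.1*R[:,1],R) is not None,q(tcp(g+.12*AX,R),R) is not None)
    R=tool(UP,PX,phi,1,fl);c=PAN+.0065*UP-.018*PX;print(" p1",q(tcp(c,R),R),q(tcp(c+.12*UP,R),R))
    R=tool(UP,PX,phi,-1,fl);c=PAN+.0065*UP+.012*PX;print(" p2",q(tcp(c,R),R),q(tcp(c+.12*UP,R),R))
    for az in (-60,-30,0,30,60,90):
      f=hz(az);zt=UP*np.cos(rad(20))+f*np.sin(rad(20));xt=UP*np.sin(rad(20))-f*np.cos(rad(20))
      R=tool(xt,zt,phi,-1,fl);c=CROCK+.011*UP-f*.0135+zt*.112
      print("   ins",az,q(tcp(c,R),R),q(tcp(c+.12*zt,R),R))
E
```

```text
g1 15 1 [0.48 0.52 2.14 3.32 0.38 1.46] True True
 p1 [ 0.02  0.57  1.87 -0.22  0.47  2.16] [ 0.02  0.38  1.8  -0.15  0.73  2.07]
 p2 [-0.08  0.77  1.46  0.09  1.16  1.83] [-0.08  0.62  1.4   0.08  1.37  1.85]
   ins -60 [ 0.77  0.75  1.68 -0.99  1.26 -2.3 ] [ 0.7   0.55  1.69 -0.98  1.33 -2.49]
   ins -30 [ 0.77  0.64  1.93 -1.42  0.92 -2.28] [ 0.69  0.45  1.87 -1.29  0.93 -2.6 ]
   ins 0 [ 0.65  0.57  2.13  4.11  0.65 -2.02] [ 0.6   0.36  2.02  4.51  0.49 -2.54]
   ins 30 [ 0.43  0.54  2.22  3.    0.57 -1.51] [ 0.44  0.32  2.08  2.83  0.23 -1.32]
   ins 60 [ 0.22  0.56  2.14  1.98  0.72 -1.08] [ 0.29  0.35  2.03  1.64  0.6  -0.58]
   ins 90 [ 0.13  0.64  1.95  1.32  0.99 -0.9 ] [ 0.22  0.44  1.89  1.22  1.02 -0.59]
g1 15 -1 [ 0.48  0.52  2.14  3.32  0.38 -1.68] True True
 p1 [ 0.02  0.57  1.87 -0.22  0.47 -0.99] [ 0.02  0.38  1.8  -0.15  0.73 -1.07]
 p2 [-0.08  0.77  1.46  0.09  1.16 -1.31] [-0.08  0.62  1.4   0.08  1.37 -1.29]
   ins -60 [ 0.77  0.75  1.68 -0.99  1.26  0.85] [ 0.7   0.55  1.69 -0.98  1.33  0.65]
   ins -30 [ 0.77  0.64  1.93 -1.42  0.92  0.86] [ 0.69  0.45  1.87 -
[... 2216 characters left out ...]
0 [ 0.25  0.54  1.89  0.92  0.77 -0.45] [ 0.33  0.38  1.79  0.76  0.91 -0.13]
g1 35 -1 [ 0.47  0.48  1.97 -0.19  0.19  1.83] True True
 p1 [0.08 0.56 2.04 4.62 0.26 0.48] [ 0.08  0.32  1.99 -0.8   0.37 -0.42]
 p2 [-0.11  0.93  1.23  0.16  1.57 -1.34] [-0.11  0.79  1.19  0.16  1.76 -1.31]
   ins -60 [ 0.67  0.63  1.72 -0.72  1.03  0.6 ] [ 0.59  0.45  1.68 -0.67  1.16  0.4 ]
   ins -30 [ 0.65  0.55  1.88 -0.96  0.7   0.36] [ 0.58  0.39  1.78 -0.77  0.83  0.02]
   ins 0 [ 0.57  0.48  2.01 -1.22  0.34  0.12] [ 0.53  0.33  1.86 -0.66  0.49 -0.53]
   ins 30 None [ 0.45  0.31  1.89  0.13  0.33 -1.75]
   ins 60 None [ 0.38  0.33  1.86  0.73  0.57 -2.79]
   ins 90 [0.25 0.54 1.89 0.92 0.77 2.69] None
```

```bash
cat >> h.py <<'E'
PHI1,S1=40,-.018
R1=tool(N0,-AX,PHI1,1,1); G1=END-(.1+S1)*AX
E
python3 - <<'E'
from h import *
q=lambda p,R:(lambda r:None if r is None else np.round(r,2))(env.inverse_kinematics(list(p),R))
for fl in(1,-1):
  R=tool(N0,-AX,PHI1,1,fl);print(fl,[q(tcp(G1,R)+v,R) for v in(-.1*R[:,1],0*AX,.06*AX,.12*AX)])
  R=tool(UP,-PX,PHI1,1,fl);c=PAN+.0065*UP+.018*PX;print(" p1",q(tcp(c,R),R),q(tcp(c+.12*UP,R),R))
  for p2 in(0,15):
    R=tool(UP,-PX,p2,-1,fl);c=PAN+.0065*UP-.012*PX;print(" p2",p2,q(tcp(c,R),R),q(tcp(c+.12*UP,R),R))
E
```

```text
1 [array([ 0.48,  0.27,  1.96, -0.07,  0.5 , -1.44]), array([ 0.47,  0.49,  1.92, -0.09,  0.32, -1.41]), array([ 0.47,  0.43,  1.82, -0.06,  0.47, -1.45]), array([ 0.46,  0.4 ,  1.71, -0.05,  0.61, -1.47])]
 p1 [-0.12  0.98  1.15  0.17  1.69 -1.34] [-0.12  0.84  1.11  0.18  1.86 -1.31]
 p2 0 [-0.03  0.64  1.7  -0.    0.81 -1.22] [-0.03  0.47  1.63 -0.    1.04 -1.22]
 p2 15 [ 0.01  0.58  1.85 -0.22  0.48 -0.99] [ 0.01  0.39  1.79 -0.15  0.73 -1.08]
-1 [array([ 0.48,  0.27,  1.96, -0.07,  0.5 ,  1.7 ]), array([ 0.47,  0.49,  1.92, -0.09,  0.32,  1.73]), array([ 0.47,  0.43,  1.82, -0.06,  0.47,  1.69]), array([ 0.46,  0.4 ,  1.71, -0.05,  0.61,  1.67])]
 p1 [-0.12  0.98  1.15  0.17  1.69  1.8 ] [-0.12  0.84  1.11  0.18  1.86  1.83]
 p2 0 [-0.03  0.64  1.7  -0.    0.81  1.92] [-0.03  0.47  1.63 -0.    1.04  1.92]
 p2 15 [ 0.01  0.58  1.85 -0.22  0.48  2.15] [ 0.01  0.39  1.79 -0.15  0.73  2.06]
```

```bash
python3 - <<'E'
from h import *
env.move_gripper(.06,60)
p=tcp(G1,R1)
env.move_to(p-.1*R1[:,1],R1); st()
env.move_linear(p,max_speed=.1); st()
cv2.imwrite("pics/g1.png",snapshot("wrist"))
env.move_gripper(.0,60); o=st()
m=camera_model("wrist");cv2.imwrite("pics/g2.png",snapshot("wrist"))
env.move_linear(p+.125*AX,max_speed=.1); st()
cv2.imwrite("pics/g3.png",snapshot("side"));cv2.imwrite("pics/g3s.png",snapshot("scene"))
cv2.imwrite("pics/gall.png",np.vstack([cv2.resize(np.hstack([cv2.imread("pics/g1.png"),cv2.imread("pics/g2.png")]),None,fx=.5,fy=.5),np.hstack([cv2.imread("pics/g3.png")[40:240,200:520],cv2.imread("pics/g3s.png")[60:260,300:620]])]))
E
```

```text
3.82 [0.4768 0.2884 0.1992] F [-0.3 -0.1  0.5] op 0.0601
4.97 [0.5137 0.3043 0.1075] F [-0.1 -0.   0.9] op 0.0601
5.42 [0.5137 0.3041 0.1073] F [ 0.5 -1.5  3.8] op 0.025
6.87 [0.5637 0.3252 0.2187] F [ 0.9 -0.9 -1.6] op 0.0256
```

View pics/gall.png

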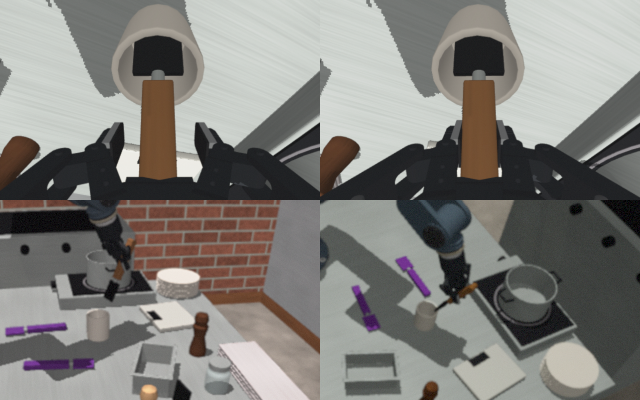

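```bash
python3 - <<'E'
from h import *
o=telemetry.get_obs();m=camera_model("wrist");im=snapshot("wrist");cv2.imwrite("pics/h1.png",im)
R=np.array(o['orientation']);gc=np.array(o['position'])-.008*R[:,1]
# expected turner in hand
ph=rad(PHI1);xt=R@np.array([0,-np.cos(ph),0])+0; 
# tool y=-xt c+zt s ; tool x = y x z
zt=np.sin(ph)*R[:,1]; 
M=R@(R1.T@np.c_[N0,np.cross(-AX,N0),-AX]);xt,yt,zt=M.T
for n,s,x in(("neck",.03,.009),("bladeroot",.04,.0035),("tip",.1,.0035)):print(n,proj(m,gc+(s-S1)*zt+x*xt))
hsv=cv2.cvtColor(im,cv2.COLOR_BGR2HSV)
col=slice(300,340)
for v in range(0,260,6):print(v,np.median(hsv[v,col].reshape(-1,3),axis=0).astype(int),end=' ')
cv2.imwrite("pics/h1c.png",cv2.resize(im[0:260,200:440],None,fx=2.3,fy=2.3,interpolation=cv2.INTER_CUBIC))
E
```

```text
neck [318.6848526  159.19957374]
bladeroot [318.6784739  146.23132014]
tip [318.67649227  48.42039256]
0 [ 19  24 166] 6 [ 18  25 167] 12 [ 18  25 167] 18 [ 18  25 177] 24 [ 18  25 176] 30 [ 60   6 128] 36 [ 68   6 127] 42 [ 68   6 128] 48 [105  15  34] 54 [109  15  34] 60 [112  15  34] 66 [100  16  33] 72 [103  15  34] 78 [110  15  34] 84 [110  15  33] 90 [105  16  33] 96 [100  14  33] 102 [110  15  34] 108 [110  15  34] 114 [109  21  34] 120 [120  15  34] 126 [105  15  34] 132 [105  21  34] 138 [105  15  34] 144 [ 71   9 118] 150 [ 69   8 122] 156 [ 60   6 133] 162 [ 14 142 123] 168 [ 14 143 124] 174 [ 13 143 124] 180 [ 14 143 125] 186 [ 13 143 125] 192 [ 14 144 125] 198 [ 14 143 125] 204 [ 14 144 125] 210 [ 14 144 125] 216 [ 14 143 126] 222 [ 14 144 125] 228 [ 14 143 125] 234 [ 14 143 126] 240 [ 14 143 126] 246 [ 14 144 126] 252 [ 14 144 126] 258 [ 14 144 126]
```

View pics/h1c.png

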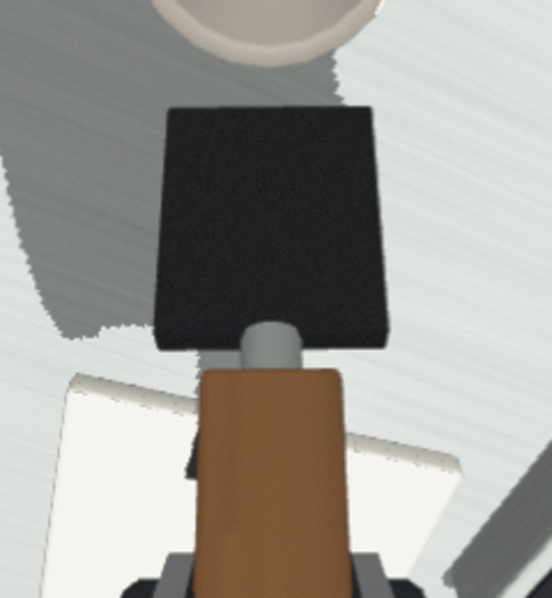

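```bash
python3 - <<'E'
from h import *
t=rad(3.2);zt=-PX*np.cos(t)-UP*np.sin(t);xt=UP*np.cos(t)-PX*np.sin(t)
R=tool(xt,zt,PHI1,1,1)
C=PAN+.0063*UP+.004*PX; p=tcp(C+S1*zt,R)
o=telemetry.get_obs();env.move_linear(np.array(o['position'])+.06*UP,max_speed=.15)
env.move_to(p+.1*UP,R); env.wait(.3); f0=np.array(st()['force'])
env.move_linear(p+.005*UP,max_speed=.12); o=st();f0=np.array(o['force'])
for k in range(4,-5,-1):
    env.move_linear(p+.001*k*UP,max_speed=.02); f=np.array(telemetry.get_obs()['force'])
    print(k,np.round(f-f0,1))
    if (f-f0)[2]>2.5:break
env.move_gripper(.05,40);st()
env.wait(.3)
env.move_linear(np.array(telemetry.get_obs()['position'])-.13*R[:,1],max_speed=.15)
st()
cv2.imwrite("pics/p1s.png",snapshot("side"));cv2.imwrite("pics/p1w.png",snapshot("wrist"));cv2.imwrite("pics/p1c.png",snapshot("scene"))
import pickle;pickle.dump(camera_model("wrist"),open("mp1.pkl","wb"))
a=cv2.resize(cv2.imread("pics/p1s.png")[140:280,280:460],None,fx=2,fy=2,interpolation=2);b=cv2.resize(cv2.imread("pics/p1c.png")[160:300,280:460],None,fx=2,fy=2,interpolation=2)
cv2.imwrite("pics/p1.png",np.vstack([cv2.imread("pics/p1w.png")[:, :],np.hstack([a,b])[:, 40:680]])[:, :][:600])
E
```

```text
9.12 [0.607  0.018  0.1663] F [ 0.2  1.4 -0.9] op 0.0251
10.07 [0.6074 0.0172 0.0717] F [ 0.3  0.6 -1.1] op 0.0253
4 [-0.5 -0.3 -0.4]
3 [-0.5 -1.  -0.3]
2 [ 0.7 -1.8  0.2]
1 [ 0.2 -1.  -0.6]
0 [-0.5 -0.4 -0.7]
-1 [-2.2 -0.1  6.4]
11.93 [0.6069 0.0173 0.0647] F [ 0.6  0.8 -0.6] op 0.0503
13.24 [ 0.6787 -0.0118  0.1683] F [ 0.5  1.  -0.4] op 0.0504
```

View pics/p1.png

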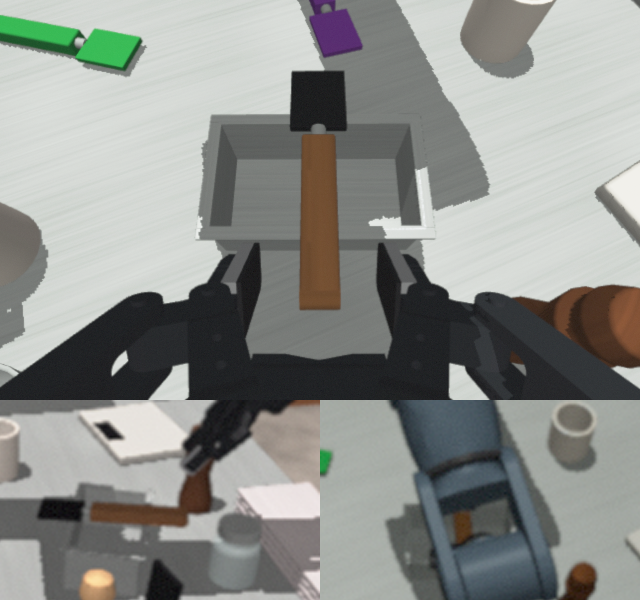

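The turner lies across both long rims and is released, blade tip at (319,71) and handle end at (320,308). I'll measure its pose, then regrasp.

```bash
python3 - <<'E'
from h import *
import pickle
m=pickle.load(open("mp1.pkl","rb"))
im=cv2.imread("pics/p1w.png")
hsv=cv2.cvtColor(im,cv2.COLOR_BGR2HSV);br=((hsv[...,0]<20)&(hsv[...,1]>90)&(hsv[...,2]>50)).astype(np.uint8)
k,l,s,c=cv2.connectedComponentsWithStats(br);i=l[200,320];ys,xs=np.where(l==i)
v0=ys.min();u0=xs[ys<v0+4].mean();v1=ys.max();u1=xs[ys>v1-8].mean();print(u0,v0,u1,v1)
n=plane(m,(u0,v0),.0786);e=plane(m,(u1,v1),.074+.001);t=plane(m,(319,71),.0715-.002)
print(n,e,t,np.linalg.norm(n-e),np.linalg.norm(t-e))
az=np.degrees(np.arctan2(*(n-e)[[1,0]]));print("az",az)
z=-PX;C1=n-.03*z;C2=e+.1*z;C3=t-.1*z
for C in(C1,C2,C3):print((C-PAN)@PX,(C-PAN)@hz(68))
q=lambda p,R:(lambda r:None if r is None else np.round(r,2))(env.inverse_kinematics(list(p),R))
for fl in(1,-1):
  for phi in(10,15):
    R=tool(UP,-PX,phi,-1,fl);c=PAN+.0065*UP-.012*PX;print(fl,phi,q(tcp(c,R),R))
    for th in(12,20):
     for az in(-75,-60,-45,90,105):
      f=hz(az);zt=UP*np.cos(rad(th))+f*np.sin(rad(th));xt=UP*np.sin(rad(th))-f*np.cos(rad(th))
      R=tool(xt,zt,phi,-1,fl);c=CROCK+.011*UP-f*.0135+zt*.112
      print("   ins",th,az,[q(tcp(c+d*zt,R),R) for d in(0,.05,.1)])
E
```

```text
318.3119266055046 134 319.2105263157895 309
[0.56776243 0.03370178 0.0786    ] [ 0.68752283 -0.01406955  0.075     ] [0.50374601 0.06020693 0.0695    ] 0.12898687063794514 0.19829564811867664
az 158.25339767635185
0.004707769579785025 0.0005685391160110268
0.0036431317870341436 0.0011387754314744988
0.005423774786258079 0.0011627129520731506
1 10 [-0.    0.59  1.8  -0.12  0.59 -1.1 ]
   ins 12 -75 [array([ 0.8 ,  0.9 ,  1.49, -0.92,  1.62, -2.2 ]), array([ 0.79,  0.82,  1.51, -0.94,  1.65, -2.25]), array([ 0.77,  0.73,  1.53, -0.95,  1.68, -2.32])]
   ins 12 -60 [array([ 0.84,  0.84,  1.64, -1.09,  1.45, -2.2 ]), array([ 0.82,  0.75,  1.65, -1.1 ,  1.47, -2.27]), array([ 0.8 ,  0.67,  1.66, -1.1 ,  1.5 , -2.35])]
   ins 12 -45 [array([ 0.86,  0.78,  1.79, -1.3 ,  1.29, -2.16]), array([ 0.84,  0.69,  1.8 , -1.29,  1.3 , -2.25]), array([ 0.82,  0.6 ,  1.8 , -1.28,  1.31, -2.35])]
   ins 12 90 [array([ 0.05,  0.72,  1.96,  1.44,  1.21, -1.08]), array([ 0.07,  0.62,  1.96,  1.42,  1.21, -0.97]), array([ 0.09,  0.53,  1.95,  1.39,  1.22, -0.86])]
   ins 12 105 [array([ 0.06,  0.78,  1.81,
[... 5285 characters left out ...]
1.46,  0.83]), array([ 0.69,  0.63,  1.6 , -0.84,  1.49,  0.77])]
   ins 20 -60 [array([ 0.77,  0.75,  1.68, -0.99,  1.26,  0.85]), array([ 0.74,  0.66,  1.69, -0.99,  1.29,  0.77]), array([ 0.71,  0.58,  1.69, -0.98,  1.31,  0.69])]
   ins 20 -45 [array([ 0.78,  0.69,  1.81, -1.18,  1.09,  0.83]), array([ 0.75,  0.61,  1.81, -1.16,  1.11,  0.73]), array([ 0.72,  0.53,  1.79, -1.13,  1.12,  0.63])]
   ins 20 90 [array([0.13, 0.64, 1.95, 1.32, 0.99, 2.25]), array([0.17, 0.55, 1.93, 1.28, 1.  , 2.37]), array([0.2 , 0.47, 1.9 , 1.23, 1.02, 2.5 ])]
   ins 20 105 [array([0.13, 0.69, 1.83, 1.09, 1.16, 2.26]), array([0.17, 0.6 , 1.82, 1.08, 1.18, 2.36]), array([0.2 , 0.52, 1.81, 1.06, 1.21, 2.46])]
```

```bash
python3 - <<'E'
from h import *
PHI2,S2=15,.012
t=rad(3.2);zt=-PX*np.cos(t)-UP*np.sin(t);xt=UP*np.cos(t)-PX*np.sin(t)
R=tool(xt,zt,PHI2,-1,1); C=PAN+.0063*UP+.0045*PX+.001*hz(68); p=tcp(C+S2*zt,R)
env.move_gripper(.06)
env.move_linear(np.array(telemetry.get_obs()['position'])+.07*UP,max_speed=.15)
env.move_to(p-.13*R[:,1],R);st()
env.move_linear(p,max_speed=.1);st()
env.move_gripper(0,60);st()
env.move_linear(p+.15*UP,max_speed=.12);o=st()
# predicted vs seen
m=camera_model("wrist");im=snapshot("wrist");cv2.imwrite("pics/r1.png",im)
gc=np.array(o['position'])-.008*R[:,1]
for n,s,x in(("neck",.03,.009),("handle end",-.1,0),("tip",.1,.0035)):print(n,proj(m,gc+(s-S2)*zt+x*xt))
cv2.imwrite("pics/r1v.png",np.hstack([im[:, 120:520],cv2.resize(snapshot("side")[100:300,260:460],(400,400))]))
E
```

```text
15.53 [0.5497 0.0415 0.1864] F [-0.1 -0.2  0.5] op 0.0599
16.98 [0.5869 0.0266 0.0636] F [-0.  -1.1 -0. ] op 0.06
17.38 [0.5869 0.0266 0.0635] F [-2.4  1.1  5.8] op 0.0248
18.78 [0.5864 0.0265 0.2122] F [-0.5 -0.7 -0.7] op 0.0251
neck [316.40459866 257.70789685]
handle end [317.20625361 429.63694169]
tip [315.74259804  28.16986176]
```

View pics/r1v.png

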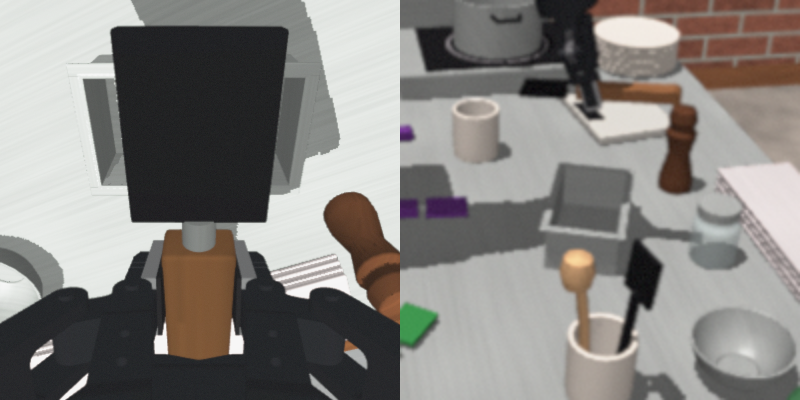

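```bash
python3 - <<'E'
from h import *
for n,(u0,u1,v0,v1) in (("side",(284,314,150,182)),("scene",(392,420,174,194))):
    a=cv2.imread(f"pics/{n}0.png");b=snapshot(n);T=a[v0+8:v1,u0:u1]
    r=cv2.matchTemplate(b[v0-12:v1+20,u0-20:u1+20],T,cv2.TM_CCOEFF_NORMED);_,s,_,l=cv2.minMaxLoc(r);print(n,"crock shift px",l[0]-20,l[1]-20,s)
PHI2,S2=15,.012
f=hz(90);th=rad(20);zt=UP*np.cos(th)+f*np.sin(th);xt=UP*np.sin(th)-f*np.cos(th)
R=tool(xt,zt,PHI2,-1,1);p=tcp(CROCK+.011*UP-f*.0135+zt*(.1+S2),R)
env.move_linear(np.array(telemetry.get_obs()['position'])+.05*UP,max_speed=.15)
env.move_to(p+.13*zt,R);env.wait(.2);st()
cv2.imwrite("pics/i_s.png",snapshot("side"));cv2.imwrite("pics/i_c.png",snapshot("scene"))
a,b=[cv2.resize(cv2.imread(x)[v:v+130,u:u+130],(400,400),interpolation=2) for x,u,v in(("pics/i_s.png",230,60),("pics/i_c.png",340,90))]
cv2.imwrite("pics/i.png",np.hstack([a,b]))
for n in("side","scene"):
    m=camera_model(n);g=np.array(telemetry.get_obs()['position'])-.008*R[:,1];print(n,"end",proj(m,g-zt*.112),"tip",proj(m,g+zt*.088))
E
```

```text
side crock shift px 0 0 0.9804039001464844
scene crock shift px -1 -1 0.9458881616592407
20.98 [0.4766 0.3634 0.2339] F [-0.1 -0.2 -1.1] op 0.0249
side end [296.59100952 134.29557472] tip [292.74954399  68.89435294]
scene end [417.98518496 155.49216064] tip [448.01053168 109.08027675]
```

View pics/i.png

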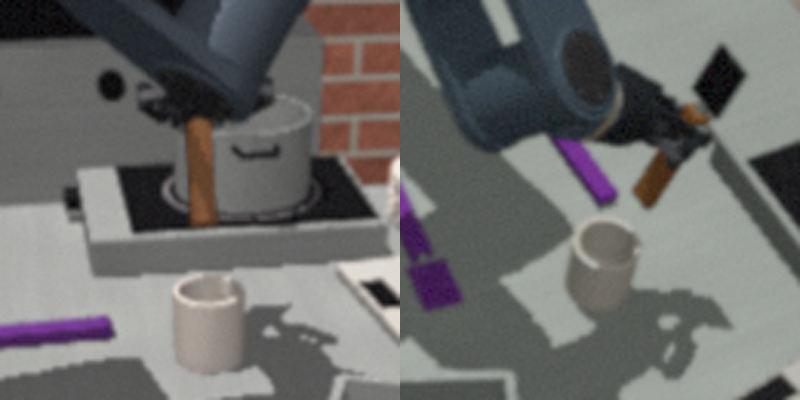

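The regrasp matches the model in both views: handle end at side (296,132) against a predicted (297,134). The crock has not moved. I'll insert it, watching the force.

```bash
python3 - <<'E'
from h import *
f=hz(90);th=rad(20);zt=UP*np.cos(th)+f*np.sin(th);xt=UP*np.sin(th)-f*np.cos(th)
R=tool(xt,zt,15,-1,1);p=tcp(CROCK+.011*UP-f*.0135+zt*.112,R)
env.wait(.1);f0=np.array(telemetry.get_obs()['force']);ok=True
for d in [.06,.045,.03,.02,.012,.008,.006,.004,.002,.001,0,-.001,-.002,-.003,-.004]:
    env.move_linear(p+d*zt,max_speed=.06 if d>.01 else .02)
    F=np.array(telemetry.get_obs()['force'])-f0;print(d,np.round(F,1))
    if np.linalg.norm(F)>4: break
st()
E
```

```text
0.06 [ 0.4 -0.2  0.3]
0.045 [-0.5 -0.1 -0.2]
0.03 [-0.3 -0.7  0.9]
0.02 [-0.4  0.7  0.1]
0.012 [-0.5 -1.4 -0.5]
0.008 [ 0.1 -0.8 -0.4]
0.006 [ 0.3 -0.5  0.1]
0.004 [ 0.4 -1.3  0.1]
0.002 [-0.3 -1.1 -0.2]
0.001 [-0.1 -0.3 -0.2]
0 [-0.1 -0.1 -0.7]
-0.001 [-0.6 -0.8 -2.1]
-0.002 [-1.  -0.3 -1. ]
-0.003 [ 0.  -0.9 -0.5]
-0.004 [-0.3 -0.2  3.1]
26.49 [0.4765 0.318  0.1082] F [-0.2  0.4  2.1] op 0.0251
```

```bash
python3 - <<'E'
from h import *
env.move_gripper(.05,20);env.wait(.5);o=st();R=np.array(o['orientation'])
env.move_linear(np.array(o['position'])-.13*R[:,1],max_speed=.12)
env.move_linear(np.array(telemetry.get_obs()['position'])+.1*UP-.08*hz(90),max_speed=.15);env.wait(.5);st()
a=snapshot("side");b=snapshot("scene");cv2.imwrite("pics/f_s.png",a);cv2.imwrite("pics/f_c.png",b)
for n,(u0,u1,v0,v1),im in (("side",(284,314,162,182),a),("scene",(392,420,178,194),b)):
    T=cv2.imread(f"pics/{n}0.png")[v0:v1,u0:u1]
    r=cv2.matchTemplate(im[v0-20:v1+20,u0-20:u1+20],T,cv2.TM_CCOEFF_NORMED);_,s,_,l=cv2.minMaxLoc(r);print(n,"crock shift px",l[0]-20,l[1]-20,s)
cv2.imwrite("pics/f.png",np.hstack([cv2.resize(a[60:260,240:440],(400,400),interpolation=2),cv2.resize(b[90:290,300:500],(400,400),interpolation=2)]))
E
```

```text
27.36 [0.4764 0.3179 0.1079] F [-0.2  0.3 -0.9] op 0.05
30.09 [0.4761 0.1318 0.2821] F [-0.4 -1.1  1.4] op 0.0499
side crock shift px 0 0 0.8397812843322754
scene crock shift px 0 0 0.7863049507141113
```

View pics/f.png

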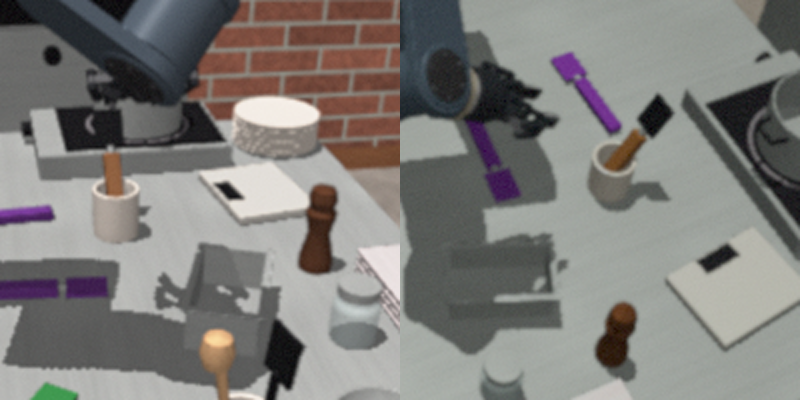

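The turner stands in its crock, handle down and blade up: blade at (655,115) and handle at (625,150) in the right view. The crock and pan are upright and in place, and the gripper is clear. Handing in.

```bash
python3 -c "
from h import *
env.hand_in();st()"
```

```text
the job is handed in; nothing more can be done
the job is handed in; nothing more can be done
```

The turner is back in its crock, handle down and blade up. I handed the job in at about 30 s of the 62 s allowed.

- **Order of work:** I pulled the wooden turner out of its crock and laid it flat across the pan, resting on both long rims. I released it and backed the gripper off, then took it again leaning the other way and stood it in the same crock.
- **Placing on the pan:** A wrist picture after the release put its centre about 5 mm from the pan's centre along the pan's x and about 1 mm along its y.
- **Last checks:** The final pictures show the turner leaning at rest in the crock and the gripper clear of it. The crock and pan are upright. A picture match showed the crock shifted by 0 pixels in both views. The match scores were fairly low, 0.84 and 0.79, I think because the shadows changed.
- **Less certain:** An earlier match in the scene view, before the insertion, gave a 1-pixel shift of the crock, about 3 mm. I took that as noise. I judged the pan and the mill, jar and other nearby things by eye only. The full crock, bowl and bottle were partly or wholly outside the final crop.
- **Forces:** The largest outside force I read was about 7 N, but I only sampled it at the ends of moves.

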